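# Load a board into the test fixture and hold the probes down

### The job

Slide the circuit board's pallet flat along the bench, without lifting it, into the nest of the test fixture until it sits square against the back stop. Then flip the fixture's safety catch fully outward, out of the handle's way, and only then pull the sprung bail handle all the way forward (towards the robot) so that the probes go down on the board. Finish while still holding the handle there, and leave everything else on the bench where it is.

Things in the scene. Friction and masses are not known exactly. Their poses are not given: they have to be found in the camera images.
- pallet: Loose grey pallet 100 mm long (x) x 80 wide (y) x 10 thick, about 0.25 kg, flat on the bench, a green circuit board on top (parts 6 mm high). Origin: centre of its underside; x points to the fixture. It starts on the robot's side of the fixture's mouth, 125 to 155 mm short of home, up to 25 mm off the middle line and turned up to 0.2 rad against the fixture.
- fixture: Fixed aluminium test fixture. Origin: bench level, middle, below the handle's pivot; x points from its open mouth (robot's side) to its back stop, y left, z up. All mm below are in this frame. Its side cheeks at y = +-62 to +-72 are 64 tall, x -42 to +58. The back stop, 30 tall, has its face at x = 40.
- nest_home (a point): Point of the fixture at (-10, 0, 0) mm where the pallet's origin is when home: far edge against the back stop, turned like the fixture, near edge at x = -60. The nest has the bare bench as floor and two rails 16 mm tall with inner faces at y = +-44 mm, x -31 to +40.
- nest_mouth (a point): Middle of the nest's mouth, (-65, 0, 0) mm in the fixture's frame. Two polished, slippery 16 mm tall entry plates flare out from the rails (y = +-44 mm) to y = +-57 mm here (inner faces) and guide the pallet in.
- probe_plate (a point): Centre of the top of the black probe plate, (0, 0, 58) mm in the fixture's frame; plate x -31 to +61, y +-35, 12 thick, brass pins down to 34 above the bench. It goes down 20 mm with the handle. Two 95 mm tall guide posts stand at x = 49.
- catch (a joint): Safety catch, rad: 0 = upright, blocking the handle's right arm; 1.3 = fully outward (end stop); fully flipped counts from 1.0. Hinge line along the fixture's x through (-35, -85, 50) mm; it turns outward to the fixture's -y (right, seen from the robot). Starts at 0 to 0.12, stays where left; about 1 N at the pad moves it.
- catch_pad (a point): Centre of the catch's black thumb pad, 30 mm (fixture's x) x 12 (y) x 24 (z), 64 mm from the hinge line (its end 76); upright it is at (-35, -85, 114) mm in the fixture's frame. A steel nose sticks 38 mm inward (+y) from the catch 19 to 31 mm from the hinge line: push the pad above it.
- handle (a joint): Bail handle, rad: 0 = up, leaning 0.3 rad back; 1.0 = fully forward over the mouth (end stop); hold it at 0.85 or more. Hinge line along the fixture's y through (0, 0, 50) mm. A spring returns it to 0: about 2 N at the bar at the start, 8 N at the end.
- handle_bar (a point): Middle of the handle's grip: a round black bar along the fixture's y, 16 mm thick, 130 mm from the hinge line. At joint value q it is at x = 130 sin(0.3 - q), z = 50 + 130 cos(0.3 - q) mm in the fixture's frame. Two steel arms at y = +-51 to +-60 mm carry it; between them the bar is free to pinch from above or hook from behind.
- spool_a: Bystander, leave in place: spool of solder wire standing upright, 62 mm across, 48 mm tall. Origin: its underside's middle.
- tin: Bystander, leave in place: small open steel tin, 54 mm across, 22 mm tall. Origin: its underside's middle.
- driver: Bystander, leave in place: screwdriver with a yellow handle lying flat, 160 mm long. Origin: its underside's middle, long axis x.
- cutters: Bystander, leave in place: side cutters with red grips lying flat, about 145 mm long. Origin: its underside's middle, long axis x.
- jar: Bystander, leave in place: clear jar with a white lid, 60 mm across, 75 mm tall. Origin: its underside's middle.
Not all that is in view belongs to the job. Of the things that look like the pallet, take the one that is nearest to the robot's base at the start. Leave any purple look-alike of the fixture alone.

How it is judged:
By the outcome, as a careful person would: the job done as asked, in the order asked, and still so for the second after the job is handed in, while the arm keeps its last pose, push and grip.
It also fails if it takes over 72 s, if anything falls off the work surface, if the arm or the gripper's body presses on something with over 40 N, if the wrist force passes 120 N, or if a joint passes its speed limit or range.

### The arm

A 6-joint arm with a two-finger parallel gripper is mounted at the origin on the work surface. World frame = base frame: x ahead of the robot, y to its left, z up, the work surface at z = 0. Lengths are in mm, angles in degrees, forces in N, time in s.
With the tool pointing down it reaches from about 375 to 750 mm from the base axis. Payload 9 kg.
Tool frame: the origin (TCP) lies at the very end of the fingers, on their centre line; the grasp point (between the pads) lies env.hold_point_z behind it (env.hold_point_z is the distance from the TCP to the grasp point, in mm); z points along the fingers, y is the line along which they close (so a half turn about z gives the same grasp; the last joint's range is limited). The gripper opens to 85 mm and grips with 20 to 120 N. Pads are 22 mm wide; open, the fingers measure 114 mm over their backs; the gripper's body (76 mm by 85 mm) begins 54 mm behind the grasp point. The pads swing forward as they close: fully open they stand 13 mm farther back than shut.
Start: joints at [51.755, 5.964, 5.575, 89.605, 0, 77.527], TCP at [260.88, 540.35, 231.331] pointing down, gripper open.
Joint ranges: [-171.21, 171.21], [-48.23, 106.86], [-62.78, 66.21], [-105.2, 120.99], [-86.42, 89.51], [-180, 180]. Speed limits (degrees/s): [127.2, 127.2, 147.25, 180, 180, 180].

### API

Orientations are given as [roll, pitch, yaw] about the fixed x, y, z axes, in that order (R = Rz(yaw) Ry(pitch) Rx(roll)).
In Python, from plant import env gives the robot as it stands.
- The arm moves only by the shell command python3 -m creep 'ROWS' [FORCE]. ROWS is JSON, a list of rows, each an object of numbers: "tx", "ty", "tz": the shift along the world's x, y, z as a fraction of full scale; "rx", "ry", "rz": the turn, a rotation vector about the world's x, y, z as a fraction of full scale; "grip": the gripper's target within -1 to 1 (shut at 1, half-way at 0, fully open at -1). In form: [{"tx": .., "ty": .., "tz": .., "rx": .., "ry": .., "rz": .., "grip": ..}, ...]. A call has 1 to 5 rows; each row shifts and turns the commanded pose from where the row before left it; what a row does not reach is not made up. Full scale, the value 1, is 60 cm for a shift and pi rad for a turn. A row lasts 1/10 s, in which the tool goes at most 50 mm and 8.59 degrees, less where a joint would pass 70% of its speed; a pose out of reach is approached as far as the arm can. A call with a number of a shift or a turn outside -1 to 1 is refused whole. A call with a gripper value outside its range is refused whole. The fingers move at their own pace and stop on an object; FORCE is the grip in N (left out, the last holds). Time passes only in rows, so rows that do not move let the fingers close. It gives the time, the measured TCP pose, the force, the opening and the grip force at its end, in the units of the state.
- env.observe(): the state, without advancing time (a new reading comes with each control period).
- env.get_image(name): name is "scene" or "top" or "wrist"; returns (picture, depth): 384x512x3 uint8, red, green, blue; 384x512 float32, mm along the optical axis (not along the pixel's ray), 0 where there is no reading.
- env.camera_info(name): a dict with "K" (3x3 intrinsics, pixels), "world_from_camera" (4x4, takes a point from camera to world coordinates). Camera axes: x right, y down, z forward; pixel columns grow to the right and rows downward; lengths in mm; the calibration is good to about 2 mm. The wrist camera is an equidistant fisheye: a pixel r from the principal point sees the ray r / f radians off the axis. A picture is of the moment at which its call begins: read the wrist's pose just before it. camera_info takes no time and is no camera call; for the wrist camera it gives the pose at the moment of the call.
- env.finish_job(): hands the job in; it is judged then, once.
The state is a dict: "clock": time; "joint_positions": joint angles; "joint_velocities": joint speeds; "joint_torque": joint torques, N m; "tcp_pos": TCP position; "tcp_rot": TCP orientation; "force": force on the tool from outside, world axes, zero at the start; "ft_torque": the same for the moment, N m; "gripper_width": opening from 0.0 (shut) to 1.0 (fully open); "grasp_force": force on a finger pad.
Only numpy, scipy, OpenCV 4.12 (cv2) and the standard library are available. Lean on these libraries where they do the work, as an engineer would, in place of code of your own. Each camera call takes 0.05 s, during which the arm holds its last target. There are 200 camera calls.

## Working session

There is one attempt and no reset: what is moved stays moved. The work goes in short steps, Python scripts to look and compute and a shell command to move; the robot and the scene stay as the last step left them, time stands still between calls to the robot, and variables do not carry over. Pictures are saved under pics/ and viewed, at most 12 in all, crops included, and the job is handed in when it is done.

```bash
ls; mkdir -p pics; python3 - <<'E'
from plant import env
import cv2,numpy as np
s=env.observe();print(s['tcp_pos'],s['tcp_rot'],s['gripper_width'],s['clock'],env.hold_point_z)
for n in("scene","top"):
    p,d=env.get_image(n);i=env.camera_info(n);print(n,np.round(i['K'],1).tolist(),np.round(i['world_from_camera'],3).tolist())
    cv2.imwrite(f'pics/{n}0.png',cv2.cvtColor(p,cv2.COLOR_RGB2BGR));np.savez(f'{n}0.npz',p=p,d=d,K=i['K'],T=i['world_from_camera'])
E
```

```text
pics
[260.65410591 540.0534236  230.52054706] [-1.79924571e+02 -1.70112491e-02  1.54228617e+02] 0.9987297222870907 0.0 18.700000000000003
scene [[372.3, 0.0, 261.8], [0.0, 372.3, 185.8], [0.0, 0.0, 1.0]] [[-0.158, 0.697, -0.699, 1229.72], [0.987, 0.115, -0.109, 61.604], [0.005, -0.707, -0.707, 888.184], [0.0, 0.0, 0.0, 1.0]]
top [[373.0, 0.0, 254.5], [0.0, 373.0, 191.6], [0.0, 0.0, 1.0]] [[0.024, -0.996, 0.081, 381.609], [-1.0, -0.024, 0.005, -90.505], [-0.003, -0.081, -0.997, 1119.47], [0.0, 0.0, 0.0, 1.0]]
```

View pics/top0.png

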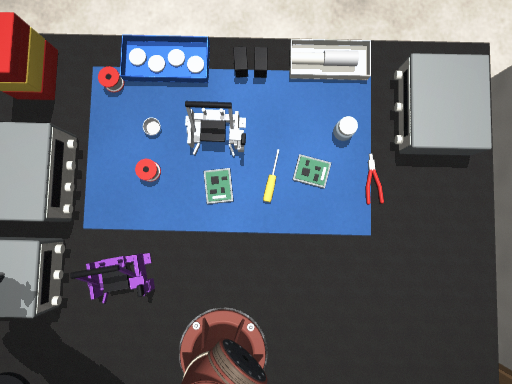

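View pics/scene0.png

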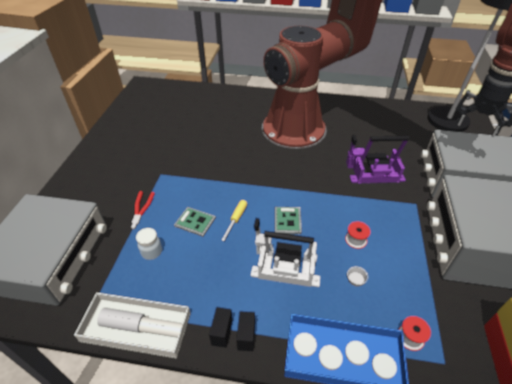

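```bash
cat > h.py <<'E'
import numpy as np,cv2
def cast(uv,K,T,z):
    uv=np.atleast_2d(uv).astype(float);r=np.c_[(uv-K[:2,2])/[K[0,0],K[1,1]],np.ones(len(uv))]@T[:3,:3].T
    return T[:3,3]+r*((z-T[2,3])/r[:,2])[:,None]
def cloud(d,K,T):
    v,u=np.indices(d.shape);c=np.stack([(u-K[0,2])/K[0,0]*d,(v-K[1,2])/K[1,1]*d,d],-1)
    return c@T[:3,:3].T+T[:3,3]
E
python3 - <<'E'
from h import *
f=np.load('top0.npz');p,d,K,T=[f[k] for k in 'pdKT']
hsv=cv2.cvtColor(p,cv2.COLOR_RGB2HSV)
roi=np.zeros(d.shape,bool);roi[160:212,195:242]=1
g=(~((hsv[...,0]>95)&(hsv[...,0]<125)&(hsv[...,1]>100)))&roi
c=max(cv2.findContours(g.astype('uint8'),0,1)[0],key=cv2.contourArea)
w=cast(c[:,0],K,T,10)[:,:2]
print('pallet',cv2.minAreaRect(w.astype('float32')))
P=cloud(d,K,T)
roi[:]=0;roi[95:160,175:255]=1
print('bench z',np.median(P[...,2][215:225,100:200]))
V=hsv[...,2]; m=roi&(hsv[...,1]<60)&(V>130)&(P[...,2]>58)&(P[...,2]<70)
for l in range(1,(r:=cv2.connectedComponentsWithStats(m.astype('uint8')))[0]):
    if r[2][l,4]>15: q=cast(np.argwhere(r[1]==l)[:,::-1],K,T,64)[:,:2];print(r[2][l],cv2.minAreaRect(q.astype('float32')))
im=cv2.resize(p[90:215,160:290],None,fx=4,fy=4,interpolation=cv2.INTER_CUBIC)[...,::-1]
z=cv2.resize(np.clip(P[90:215,160:290,2],0,200).astype('uint8'),None,fx=4,fy=4,interpolation=0)
cv2.imwrite('pics/c0.png',im);
E
```

```text
pallet ((487.0491638183594, 25.142452239990234), (101.62692260742188, 80.14112091064453), 7.668905258178711)
bench z 0.5440292532250623
[206 110  19  11  82] ((686.1786499023438, 34.654048919677734), (29.466550827026367, 52.234073638916016), 1.343285083770752)
[234 111   5  19  58] ((672.926025390625, -26.44658851623535), (52.95259094238281, 11.519522666931152), 1.6078550815582275)
[187 118   4  26  75] ((638.9642944335938, 109.43453216552734), (73.23543548583984, 8.646525382995605), 2.20322847366333)
```

View pics/c0.png

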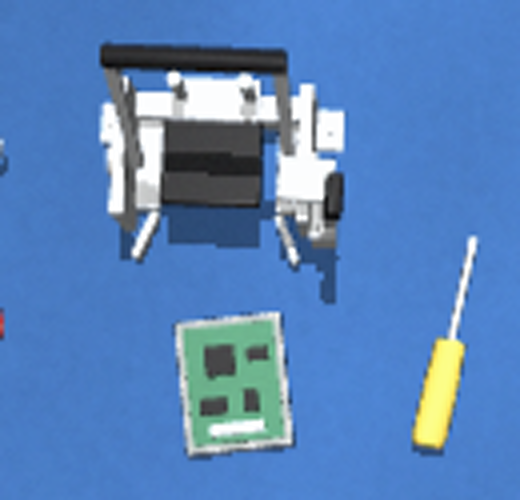

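```bash
python3 - <<'E'
from h import *
f=np.load('top0.npz');p,d,K,T=[f[k] for k in 'pdKT']
V=p.max(2);P=cloud(d,K,T)
def blob(r0,r1,c0,c1,zlo,zhi,z,name):
    m=np.zeros(V.shape,'uint8');m[r0:r1,c0:c1]=((V<75)&(P[...,2]>zlo)&(P[...,2]<zhi))[r0:r1,c0:c1]
    c=max(cv2.findContours(m,0,1)[0],key=cv2.contourArea);w=cast(c[:,0],K,T,z)[:,:2]
    print(name,cv2.minAreaRect(w.astype('float32')),np.median(P[...,2][m>0]))
blob(98,112,180,240,140,190,174,'bar')
blob(118,145,198,228,45,75,58,'plate')
blob(128,150,238,250,80,140,120,'pad')
E
python3 -m creep '[{"tx":0.05,"ty":-0.08,"tz":0.0,"rz":0.04},{"tx":0.05,"ty":-0.08,"rz":0.04},{"tx":0.04,"ty":-0.08,"rz":0.04},{"ty":-0.08,"tx":0.03,"rz":0.03,"grip":0},{"ty":-0.08,"tx":0.02,"grip":0}]'
python3 -m creep '[{"tx":0.0,"ty":-0.08,"grip":0},{"ty":-0.08,"tx":0.0,"grip":0},{"ty":-0.08,"grip":0},{"ty":-0.08,"grip":0},{"ty":-0.08,"grip":0}]'
```

```text
bar ((681.325439453125, 40.71154022216797), (119.88052368164062, 15.724154472351074), 89.38678741455078) 181.0074840741375
plate ((640.5914306640625, 39.790748596191406), (58.8552131652832, 69.79959106445312), 1.3493425846099854) 58.285571403948325
pad ((605.2752685546875, -50.15501022338867), (10.294121742248535, 28.969423294067383), 82.19183349609375) 125.04326036127725invalid input
invalid input
```

```bash
python3 -m creep '[{"tx":0.05,"ty":-0.08,"tz":0,"rx":0,"ry":0,"rz":0.04,"grip":0},{"tx":0.04,"ty":-0.08,"tz":0,"rx":0,"ry":0,"rz":0.04,"grip":0}]'
```

```text
clock: 0.3
tcp_pos: [309.6, 452.6, 230.4]
tcp_rot: [-179.9, -0.0, 169.1]
force: [1.6, 0.2, -0.1]
gripper_width: 0.693
grasp_force: 0.0
```

```bash
python3 -m creep '[{"tx":0.02,"ty":-0.079,"tz":0,"rx":0,"ry":0,"rz":0.035,"grip":0},{"tx":0.02,"ty":-0.079,"tz":0,"rx":0,"ry":0,"rz":0.035,"grip":0},{"tx":0.02,"ty":-0.079,"tz":0,"rx":0,"ry":0,"rz":0.033,"grip":0},{"tx":0.02,"ty":-0.079,"tz":0,"rx":0,"ry":0,"rz":0,"grip":0},{"tx":0.02,"ty":-0.079,"tz":0,"rx":0,"ry":0,"rz":0,"grip":0}]'
python3 -m creep '[{"tx":0.02,"ty":-0.079,"tz":0,"rx":0,"ry":0,"rz":0,"grip":0},{"tx":0.02,"ty":-0.079,"tz":0,"rx":0,"ry":0,"rz":0,"grip":0},{"tx":0,"ty":-0.08,"tz":0,"rx":0,"ry":-0.042,"rz":0,"grip":0},{"tx":0,"ty":-0.08,"tz":0,"rx":0,"ry":-0.042,"rz":0,"grip":0},{"tx":0,"ty":0,"tz":0,"rx":0,"ry":0,"rz":0,"grip":0}]'
python3 - <<'E'
from plant import env
import cv2,numpy as np
i=env.camera_info('wrist');p,d=env.get_image('wrist');print(i)
cv2.imwrite('pics/w1.png',p[...,::-1]);np.savez('w1.npz',p=p,d=d,K=i['K'],T=i['world_from_camera']);print(env.observe()['tcp_pos'],env.observe()['tcp_rot'])
E
```

```text
clock: 0.8
tcp_pos: [369.6, 214.5, 231.0]
tcp_rot: [180.0, 0.0, -172.8]
force: [2.2, -0.5, -0.5]
gripper_width: 0.499
grasp_force: 0.0
clock: 1.3
tcp_pos: [396.9, 49.5, 234.3]
tcp_rot: [-179.0, 10.9, -173.1]
force: [-0.2, 0.1, 0.9]
gripper_width: 0.503
grasp_force: 0.0
{'K': array([[297.31863964,   0.        , 256.57363547],
       [  0.        , 297.31863964, 187.88029946],
       [  0.        ,   0.        ,   1.        ]]), 'world_from_camera': array([[-1.16412798e-01,  8.65624658e-01,  4.86972290e-01,
         2.91797851e+02],
       [ 9.93033537e-01,  1.10443633e-01,  4.10682109e-02,
         3.88649243e+01],
       [-1.82333329e-02,  4.88360681e-01, -8.72451369e-01,
         3.58352401e+02],
       [ 0.00000000e+00,  0.00000000e+00,  0.00000000e+00,
         1.00000000e+00]])}
[397.01869829  51.22065892 234.14700749] [-179.05423033   10.70530026 -173.07406453]
```

View pics/w1.png

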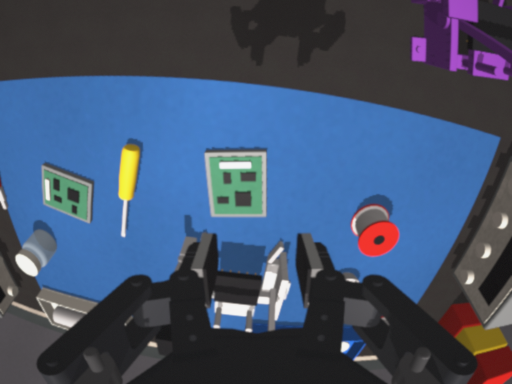

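```bash
cat >> h.py <<'E'
def fcast(uv,K,T,z):
    q=np.atleast_2d(uv).astype(float)-K[:2,2];r=np.linalg.norm(q,axis=1)+1e-9;t=r/K[0,0]
    v=np.c_[q/r[:,None]*np.sin(t)[:,None],np.cos(t)]@T[:3,:3].T
    return T[:3,3]+v*((z-T[2,3])/v[:,2])[:,None]
E
python3 - <<'E'
from h import *
f=np.load('w1.npz');p,d,K,T=[f[k] for k in 'pdKT']
h=cv2.cvtColor(p,cv2.COLOR_RGB2HSV);m=np.zeros(d.shape,'uint8')
m[140:225,195:275]=(~((h[...,0]>95)&(h[...,0]<125)&(h[...,1]>100)))[140:225,195:275]
m=cv2.morphologyEx(m,cv2.MORPH_OPEN,np.ones((3,3)))
c=max(cv2.findContours(m,0,1)[0],key=cv2.contourArea)
print(cv2.minAreaRect(fcast(c[:,0],K,T,10)[:,:2].astype('float32')))
E
```

```text
((484.79937744140625, 27.426145553588867), (102.26815032958984, 80.22196197509766), 7.559353351593018)
```

```bash
python3 -m creep '[{"tx":0.01,"ty":-0.06,"tz":0,"rx":0,"ry":0.016,"rz":0,"grip":0.2},{"tx":0,"ty":0,"tz":-0.075,"rx":0,"ry":0.016,"rz":0,"grip":0.2},{"tx":0,"ty":0,"tz":-0.075,"rx":0,"ry":0,"rz":0,"grip":0.2},{"tx":0,"ty":0,"tz":-0.075,"rx":0,"ry":0,"rz":0,"grip":0.2},{"tx":0,"ty":0,"tz":-0.075,"rx":0,"ry":0,"rz":0,"grip":0.2}]'
python3 -m creep '[{"tx":0,"ty":0,"tz":-0.04,"rx":0,"ry":0,"rz":0,"grip":0.2},{"tx":0,"ty":0,"tz":0,"rx":0,"ry":0,"rz":0,"grip":0.2},{"tx":0,"ty":0,"tz":0,"rx":0,"ry":0,"rz":0,"grip":0.2}]'
```

```text
clock: 1.85
tcp_pos: [402.8, 18.5, 51.2]
tcp_rot: [-179.9, 4.7, -172.8]
force: [0.5, -0.4, -0.8]
gripper_width: 0.4
grasp_force: 0.0
clock: 2.15
tcp_pos: [403.1, 18.1, 29.9]
tcp_rot: [-179.9, 4.7, -172.8]
force: [0.2, 0.1, 0.4]
gripper_width: 0.403
grasp_force: 0.0
```

```bash
python3 -m creep '[{"tx":0,"ty":-0.005,"tz":-0.025,"rx":0,"ry":0,"rz":0,"grip":0.2},{"tx":0,"ty":0,"tz":-0.013,"rx":0,"ry":0,"rz":0,"grip":0.2},{"tx":0,"ty":0,"tz":0,"rx":0,"ry":0,"rz":0,"grip":0.2},{"tx":0,"ty":0,"tz":0,"rx":0,"ry":0,"rz":0,"grip":0.2}]'
python3 -m creep '[{"tx":0,"ty":0,"tz":-0.004,"rx":0,"ry":0,"rz":0,"grip":0.2},{"tx":0,"ty":0,"tz":0,"rx":0,"ry":0,"rz":0,"grip":0.2},{"tx":0,"ty":0,"tz":0,"rx":0,"ry":0,"rz":0,"grip":0.2}]'
python3 - <<'E'
from plant import env
import cv2,numpy as np
i=env.camera_info('wrist');p,d=env.get_image('wrist')
cv2.imwrite('pics/w2.png',p[...,::-1])
E
```

```text
clock: 2.55
tcp_pos: [403.7, 14.3, 7.7]
tcp_rot: [-179.8, 4.8, -172.9]
force: [0.4, -0.5, 0.3]
gripper_width: 0.401
grasp_force: 0.0
clock: 2.85
tcp_pos: [403.3, 14.2, 4.6]
tcp_rot: [-179.8, 4.8, -172.9]
force: [-1.0, 0.2, 0.5]
gripper_width: 0.396
grasp_force: 0.0
```

View pics/w2.png

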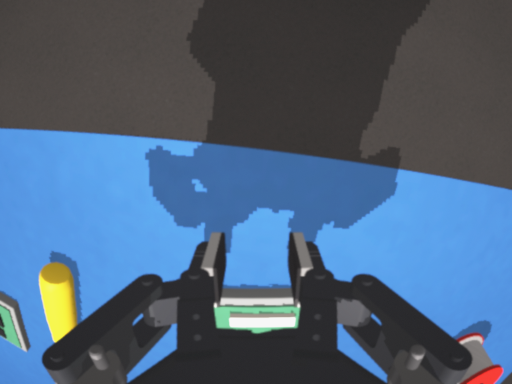

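```bash
python3 -m creep '[{"tx":0.015,"ty":0.002,"tz":-0.004,"rx":0,"ry":0,"rz":0,"grip":0.2},{"tx":0.015,"ty":0.002,"tz":0,"rx":0,"ry":0,"rz":0,"grip":0.2},{"tx":0.012,"ty":0.002,"tz":0,"rx":0,"ry":0,"rz":0,"grip":0.2},{"tx":0.012,"ty":0.002,"tz":0,"rx":0,"ry":0,"rz":0,"grip":0.2}]'
python3 -m creep '[{"tx":0.015,"ty":0.002,"tz":0,"rx":0,"ry":0,"rz":0,"grip":0.2},{"tx":0.015,"ty":0.002,"tz":0,"rx":0,"ry":0,"rz":0,"grip":0.2},{"tx":0.015,"ty":0.002,"tz":0,"rx":0,"ry":0,"rz":0,"grip":0.2},{"tx":0.015,"ty":0.002,"tz":0,"rx":0,"ry":0,"rz":0,"grip":0.2},{"tx":0,"ty":0,"tz":0,"rx":0,"ry":0,"rz":0,"grip":0.2}]'
python3 - <<'E'
from plant import env
import cv2,numpy as np
from h import *
p,d=env.get_image('top');i=env.camera_info('top');K,T=i['K'],i['world_from_camera'];o=env.observe();print(o['tcp_pos'],o['force'])
cv2.imwrite('pics/t2.png',cv2.resize(p[90:215,150:290],None,fx=4,fy=4)[...,::-1])
h=cv2.cvtColor(p,cv2.COLOR_RGB2HSV);m=((h[...,0]>60)&(h[...,0]<90)&(h[...,1]>60)).astype('uint8');m[:,260:]=0
c=max(cv2.findContours(m,0,1)[0],key=cv2.contourArea);print(cv2.minAreaRect(cast(c[:,0],K,T,11)[:,:2].astype('float32')))
E
```

```text
clock: 3.3
tcp_pos: [435.7, 19.1, 1.9]
tcp_rot: [-179.9, 4.7, -172.9]
force: [-2.2, -0.4, 1.9]
gripper_width: 0.399
grasp_force: 1.4
clock: 3.8
tcp_pos: [472.4, 23.9, 2.1]
tcp_rot: [-179.9, 4.8, -172.9]
force: [0.3, -0.5, -0.2]
gripper_width: 0.397
grasp_force: 0.0
[471.77557546  23.91811324   1.88309605] [ 0.28415519 -0.47381155 -0.17094761]
((559.1509399414062, 34.72393798828125), (39.41532897949219, 69.36402130126953), 1.3750935792922974)
```

View pics/t2.png

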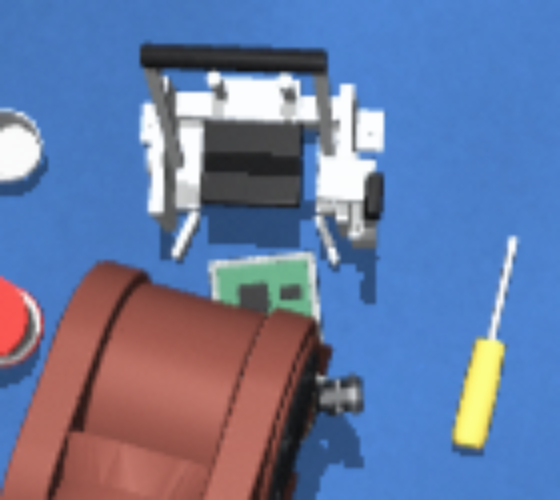

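```bash
python3 -m creep '[{"tx":0.015,"ty":0.003,"tz":0,"rx":0,"ry":0,"rz":-0.004,"grip":0.2},{"tx":0.015,"ty":0.003,"tz":0,"rx":0,"ry":0,"rz":-0.004,"grip":0.2},{"tx":0.015,"ty":0.003,"tz":0,"rx":0,"ry":0,"rz":-0.004,"grip":0.2},{"tx":0.015,"ty":0.003,"tz":0,"rx":0,"ry":0,"rz":-0.004,"grip":0.2},{"tx":0.015,"ty":0.003,"tz":0,"rx":0,"ry":0,"rz":-0.004,"grip":0.2}]'
python3 -m creep '[{"tx":0.015,"ty":0.003,"tz":0,"rx":0,"ry":0,"rz":-0.005,"grip":0.2},{"tx":0.015,"ty":0.003,"tz":0,"rx":0,"ry":0,"rz":-0.005,"grip":0.2},{"tx":0.015,"ty":0.002,"tz":0,"rx":0,"ry":0,"rz":-0.005,"grip":0.2},{"tx":0,"ty":0,"tz":0,"rx":0,"ry":0,"rz":0,"grip":0.2}]'
python3 - <<'E'
from plant import env
import cv2
p,d=env.get_image('scene');cv2.imwrite('pics/s3.png',cv2.resize(p[160:310,215:365],None,fx=4,fy=4,interpolation=2)[...,::-1])
E
```

```text
clock: 4.35
tcp_pos: [516.2, 33.0, 1.6]
tcp_rot: [-179.9, 4.7, -176.5]
force: [-0.7, -0.2, -0.7]
gripper_width: 0.403
grasp_force: 0.6
clock: 4.75
tcp_pos: [544.8, 37.7, 2.2]
tcp_rot: [-179.9, 4.8, -179.2]
force: [-0.7, 0.3, -0.2]
gripper_width: 0.405
grasp_force: 0.0
```

View pics/s3.png

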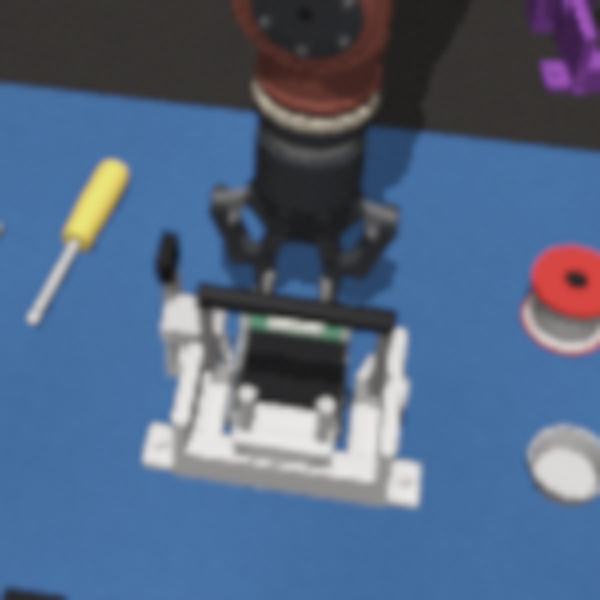

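The pallet (green at crop 295,325) is under the plate between the entry plates, with the fingers behind it and the catch clear (168,258). Continuing gently.

```bash
python3 -m creep '[{"tx":0.01,"ty":0.001,"tz":0,"rx":0,"ry":0,"rz":0,"grip":0.2},{"tx":0.01,"ty":0.001,"tz":0,"rx":0,"ry":0,"rz":0,"grip":0.2},{"tx":0.01,"ty":0.001,"tz":0,"rx":0,"ry":0,"rz":0,"grip":0.2},{"tx":0,"ty":0,"tz":0,"rx":0,"ry":0,"rz":0,"grip":0.2}]'
python3 -m creep '[{"tx":0.005,"ty":0,"tz":0,"rx":0,"ry":0,"rz":0,"grip":0.2},{"tx":0.005,"ty":0,"tz":0,"rx":0,"ry":0,"rz":0,"grip":0.2},{"tx":0,"ty":0,"tz":0,"rx":0,"ry":0,"rz":0,"grip":0.2}]'
python3 -m creep '[{"tx":0.005,"ty":0,"tz":0,"rx":0,"ry":0,"rz":0,"grip":0.2},{"tx":0,"ty":0,"tz":0,"rx":0,"ry":0,"rz":0,"grip":0.2}]'
```

```text
clock: 5.2
tcp_pos: [562.5, 39.4, 2.1]
tcp_rot: [-179.9, 4.8, -179.2]
force: [-0.2, 0.7, 0.2]
gripper_width: 0.4
grasp_force: 0.0
clock: 5.5
tcp_pos: [568.0, 39.4, 2.0]
tcp_rot: [-179.9, 4.8, -179.2]
force: [-0.3, 0.1, 0.0]
gripper_width: 0.399
grasp_force: 0.0
clock: 5.7
tcp_pos: [570.9, 39.4, 1.9]
tcp_rot: [-179.9, 4.8, -179.2]
force: [-0.4, -0.1, -0.5]
gripper_width: 0.397
grasp_force: 0.0
```

```bash
python3 -m creep '[{"tx":0.004,"ty":0,"tz":0,"rx":0,"ry":0,"rz":0,"grip":0.2},{"tx":0,"ty":0,"tz":0,"rx":0,"ry":0,"rz":0,"grip":0.2}]'
python3 -m creep '[{"tx":0.003,"ty":0,"tz":0,"rx":0,"ry":0,"rz":0,"grip":0.2},{"tx":0,"ty":0,"tz":0,"rx":0,"ry":0,"rz":0,"grip":0.2}]'
python3 -m creep '[{"tx":0.003,"ty":0,"tz":0,"rx":0,"ry":0,"rz":0,"grip":0.2},{"tx":0,"ty":0,"tz":0,"rx":0,"ry":0,"rz":0,"grip":0.2}]'
```

```text
clock: 5.9
tcp_pos: [571.8, 39.5, 1.6]
tcp_rot: [-179.9, 4.6, -179.2]
force: [-8.9, -0.1, 6.7]
gripper_width: 0.398
grasp_force: 4.3
clock: 6.1
tcp_pos: [571.9, 39.6, 1.3]
tcp_rot: [-179.9, 4.4, -179.2]
force: [-18.2, -0.6, 12.6]
gripper_width: 0.4
grasp_force: 8.8
clock: 6.3
tcp_pos: [572.1, 39.7, 1.0]
tcp_rot: [-179.8, 4.2, -179.2]
force: [-26.6, -1.0, 20.4]
gripper_width: 0.4
grasp_force: 13.2
```

```bash
python3 -m creep '[{"tx":-0.02,"ty":0,"tz":0.004,"rx":0,"ry":0,"rz":0,"grip":0.2},{"tx":-0.06,"ty":0,"tz":0,"rx":0,"ry":0,"rz":0,"grip":0.2},{"tx":-0.06,"ty":0,"tz":0.05,"rx":0,"ry":0,"rz":0,"grip":0.2},{"tx":0,"ty":0,"tz":0.08,"rx":0,"ry":0,"rz":0,"grip":1},{"tx":0,"ty":0,"tz":0.08,"rx":0,"ry":0.024,"rz":0,"grip":1}]' 
python3 -m creep '[{"tx":0,"ty":0,"tz":0.08,"rx":0,"ry":0,"rz":0,"grip":1},{"tx":0,"ty":0,"tz":0.05,"rx":0,"ry":0,"rz":0,"grip":1},{"tx":0,"ty":0,"tz":0,"rx":0,"ry":0,"rz":0,"grip":1}]' 
python3 - <<'E'
from plant import env
import cv2,numpy as np
i=env.camera_info('wrist');p,d=env.get_image('wrist');np.savez('w4.npz',p=p,d=d,K=i['K'],T=i['world_from_camera'])
cv2.imwrite('pics/w4.png',cv2.resize(p[150:384,130:400],None,fx=2.2,fy=2.2)[...,::-1])
E
```

```text
clock: 6.8
tcp_pos: [489.0, 40.2, 130.7]
tcp_rot: [-179.9, 0.3, -179.2]
force: [1.1, -0.5, 0.6]
gripper_width: 0.07
grasp_force: 0.0
clock: 7.1
tcp_pos: [495.2, 39.0, 213.5]
tcp_rot: [-179.8, 0.9, -179.2]
force: [0.7, 0.1, 0.0]
gripper_width: -0.003
grasp_force: 0.0
```

View pics/w4.png

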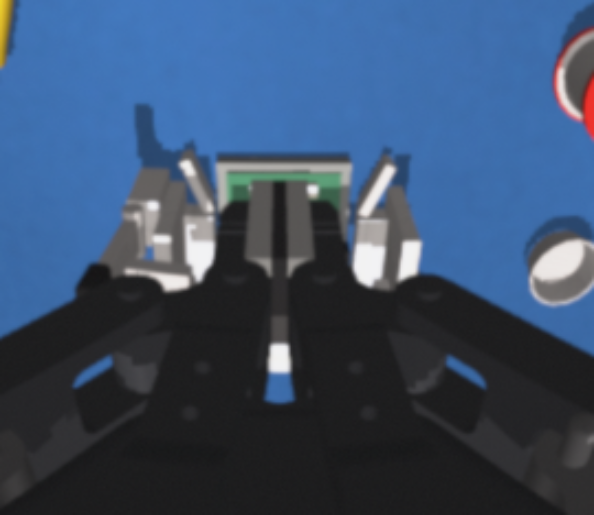

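```bash
python3 - <<'E'
from h import *
f=np.load('w4.npz');K,T=f['K'],f['T']
a=lambda *q:np.array(q)/2.2+[130,150]
for n,q,z in(('near L',a(217,157),10),('near R',a(350,157),10),('tipL',a(186,158),16),('tipR',a(388,162),16)):print(n,fcast(q,K,T,z).round(1))
E
```

```text
near L [[579.2   3.   10. ]]
near R [[578.1  80.8  10. ]]
tipL [[577.4 -14.4  16. ]]
tipR [[578.3 102.5  16. ]]
```

```bash
python3 -m creep '[{"tx":0.06,"ty":-0.031,"tz":0,"rx":0,"ry":-0.004,"rz":0,"grip":1},{"tx":0.06,"ty":-0.031,"tz":0,"rx":0,"ry":0,"rz":0,"grip":1},{"tx":0.058,"ty":-0.031,"tz":0,"rx":0,"ry":0,"rz":0,"grip":1},{"tx":0,"ty":0,"tz":0,"rx":0,"ry":0,"rz":0,"grip":1},{"tx":0,"ty":0,"tz":0,"rx":0,"ry":0,"rz":0,"grip":1}]' 
python3 -m creep '[{"tx":0,"ty":0,"tz":-0.07,"rx":0,"ry":0,"rz":0,"grip":1},{"tx":0,"ty":0,"tz":-0.07,"rx":0,"ry":0,"rz":0,"grip":1},{"tx":0,"ty":0,"tz":0,"rx":0,"ry":0,"rz":0,"grip":1},{"tx":0,"ty":0,"tz":0,"rx":0,"ry":0,"rz":0,"grip":1}]' 
python3 - <<'E'
from plant import env
import cv2
p,d=env.get_image('scene');cv2.imwrite('pics/s5.png',cv2.resize(p[160:310,215:365],None,fx=4,fy=4,interpolation=2)[...,::-1])
E
```

```text
clock: 7.65
tcp_pos: [598.9, -16.5, 206.0]
tcp_rot: [-180.0, 1.0, -179.2]
force: [-0.1, 0.2, -0.1]
gripper_width: -0.002
grasp_force: 0.0
clock: 8.05
tcp_pos: [598.4, -15.7, 124.9]
tcp_rot: [-179.9, 1.1, -179.2]
force: [0.4, 0.5, 1.5]
gripper_width: -0.0
grasp_force: 0.0
```

View pics/s5.png

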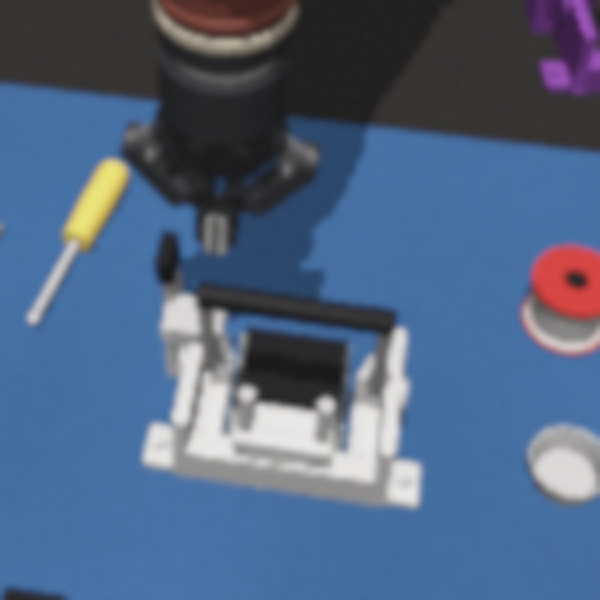

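```bash
python3 -m creep '[{"tx":0.006,"ty":0,"tz":-0.017,"rx":0,"ry":0,"rz":0,"grip":1},{"tx":0,"ty":-0.02,"tz":0,"rx":0,"ry":0,"rz":0,"grip":1},{"tx":0,"ty":-0.02,"tz":0,"rx":0,"ry":0,"rz":0,"grip":1},{"tx":0,"ty":0,"tz":0,"rx":0,"ry":0,"rz":0,"grip":1}]' 
python3 -m creep '[{"tx":0,"ty":-0.02,"tz":-0.005,"rx":0,"ry":0,"rz":0,"grip":1},{"tx":0,"ty":-0.02,"tz":-0.006,"rx":0,"ry":0,"rz":0,"grip":1},{"tx":0,"ty":-0.014,"tz":-0.01,"rx":0,"ry":0,"rz":0,"grip":1},{"tx":0,"ty":-0.013,"tz":-0.01,"rx":0,"ry":0,"rz":0,"grip":1},{"tx":0,"ty":0,"tz":0,"rx":0,"ry":0,"rz":0,"grip":1}]'
```

```text
clock: 8.5
tcp_pos: [603.3, -42.4, 114.7]
tcp_rot: [-179.9, 1.2, -179.3]
force: [0.4, 0.5, -0.1]
gripper_width: -0.003
grasp_force: 0.0
clock: 9.0
tcp_pos: [602.3, -81.6, 94.1]
tcp_rot: [-179.9, 1.1, -179.3]
force: [-0.4, 0.7, 0.2]
gripper_width: 0.002
grasp_force: 0.0
```

```bash
python3 -m creep '[{"tx":0,"ty":-0.007,"tz":-0.012,"rx":0,"ry":0,"rz":0,"grip":1},{"tx":0,"ty":-0.007,"tz":-0.012,"rx":0,"ry":0,"rz":0,"grip":1},{"tx":0,"ty":-0.002,"tz":-0.007,"rx":0,"ry":0,"rz":0,"grip":1},{"tx":0,"ty":0,"tz":0,"rx":0,"ry":0,"rz":0,"grip":1}]' 
python3 - <<'E'
from plant import env
import cv2
p,d=env.get_image('scene');cv2.imwrite('pics/s6.png',cv2.resize(p[160:310,200:350],None,fx=4,fy=4,interpolation=2)[...,::-1])
E
```

```text
clock: 9.4
tcp_pos: [602.4, -90.0, 75.8]
tcp_rot: [-179.9, 1.1, -179.2]
force: [-1.3, 0.7, -0.9]
gripper_width: -0.003
grasp_force: 0.0
```

View pics/s6.png

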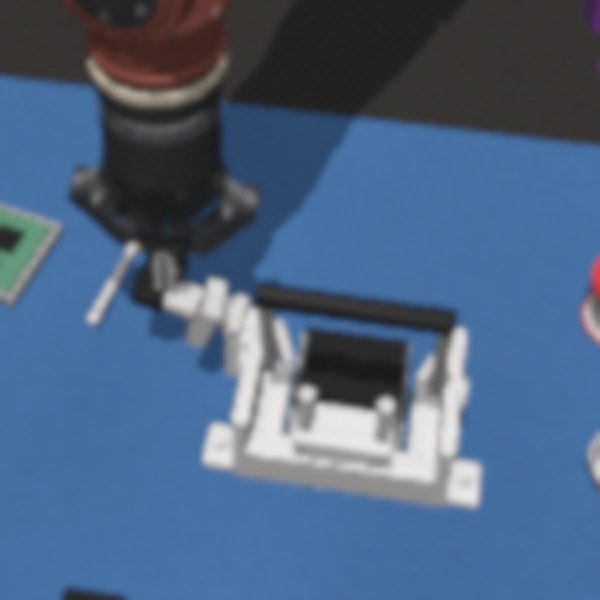

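```bash
python3 -m creep '[{"tx":0,"ty":0,"tz":-0.005,"rx":0,"ry":0,"rz":0,"grip":1},{"tx":0,"ty":0,"tz":0,"rx":0,"ry":0,"rz":0,"grip":1}]'
python3 -m creep '[{"tx":0,"ty":0,"tz":-0.005,"rx":0,"ry":0,"rz":0,"grip":1},{"tx":0,"ty":0,"tz":0,"rx":0,"ry":0,"rz":0,"grip":1}]'
```

```text
clock: 9.65
tcp_pos: [603.0, -90.0, 73.7]
tcp_rot: [-179.9, 1.2, -179.2]
force: [-0.4, -0.6, 0.4]
gripper_width: -0.005
grasp_force: 0.1
clock: 9.85
tcp_pos: [603.4, -90.3, 71.6]
tcp_rot: [-179.9, 1.2, -179.2]
force: [-0.9, 0.1, 4.6]
gripper_width: 0.002
grasp_force: 1.9
```

```bash
python3 -m creep '[{"tx":0,"ty":0,"tz":0.05,"rx":0,"ry":0,"rz":0,"grip":1},{"tx":0,"ty":0,"tz":0.08,"rx":0,"ry":0,"rz":0,"grip":1},{"tx":0,"ty":0,"tz":0.08,"rx":0,"ry":0,"rz":0,"grip":1},{"tx":0,"ty":0,"tz":0.08,"rx":0,"ry":0,"rz":0,"grip":1},{"tx":0,"ty":0,"tz":0.03,"rx":0,"ry":0,"rz":0,"grip":1}]'
python3 -m creep '[{"tx":0.046,"ty":0.054,"tz":0,"rx":0,"ry":0,"rz":0,"grip":1},{"tx":0.046,"ty":0.054,"tz":0,"rx":0,"ry":0,"rz":0,"grip":1},{"tx":0.046,"ty":0.054,"tz":0,"rx":0,"ry":0,"rz":0,"grip":1},{"tx":0.046,"ty":0.054,"tz":0,"rx":0,"ry":0,"rz":0,"grip":1},{"tx":0,"ty":0,"tz":0,"rx":0,"ry":0,"rz":0,"grip":1}]'
```

```text
clock: 10.35
tcp_pos: [604.3, -90.5, 268.7]
tcp_rot: [-179.8, 1.5, -179.2]
force: [0.9, -0.2, 0.1]
gripper_width: 0.002
grasp_force: 0.0
clock: 10.85
tcp_pos: [715.0, 43.6, 259.3]
tcp_rot: [180.0, 1.0, -179.0]
force: [0.0, -1.0, -0.9]
gripper_width: 0.004
grasp_force: 0.0
```

```bash
python3 -m creep '[{"tx":0,"ty":-0.004,"tz":-0.07,"rx":0,"ry":0,"rz":0,"grip":1},{"tx":0,"ty":0,"tz":-0.07,"rx":0,"ry":0,"rz":0,"grip":1},{"tx":0,"ty":0,"tz":-0.05,"rx":0,"ry":0,"rz":0,"grip":1},{"tx":0,"ty":0,"tz":0,"rx":0,"ry":0,"rz":0,"grip":1},{"tx":0,"ty":0,"tz":0,"rx":0,"ry":0,"rz":0,"grip":1}]'
python3 -m creep '[{"tx":-0.02,"ty":0,"tz":0,"rx":0,"ry":0,"rz":0,"grip":1},{"tx":-0.02,"ty":0,"tz":0,"rx":0,"ry":0,"rz":0,"grip":1},{"tx":-0.02,"ty":0,"tz":0,"rx":0,"ry":0,"rz":0,"grip":1},{"tx":0,"ty":0,"tz":0,"rx":0,"ry":0,"rz":0,"grip":1},{"tx":0,"ty":0,"tz":0,"rx":0,"ry":0,"rz":0,"grip":1}]'
```

```text
clock: 11.35
tcp_pos: [713.1, 36.8, 149.7]
tcp_rot: [-179.9, 1.2, -179.2]
force: [0.1, 1.2, 1.1]
gripper_width: 0.002
grasp_force: 0.0
clock: 11.85
tcp_pos: [679.5, 36.7, 152.2]
tcp_rot: [-179.9, 1.5, -179.2]
force: [4.7, 1.1, 2.3]
gripper_width: 0.001
grasp_force: 2.0
```

```bash
python3 -m creep '[{"tx":-0.02,"ty":0,"tz":0,"rx":0,"ry":0,"rz":0,"grip":1},{"tx":-0.02,"ty":0,"tz":-0.004,"rx":0,"ry":0,"rz":0,"grip":1},{"tx":-0.02,"ty":0,"tz":-0.008,"rx":0,"ry":0,"rz":0,"grip":1},{"tx":-0.02,"ty":0,"tz":-0.012,"rx":0,"ry":0,"rz":0,"grip":1},{"tx":0,"ty":0,"tz":0,"rx":0,"ry":0,"rz":0,"grip":1}]'
python3 -m creep '[{"tx":-0.02,"ty":0,"tz":-0.014,"rx":0,"ry":0,"rz":0,"grip":1},{"tx":-0.02,"ty":0,"tz":-0.014,"rx":0,"ry":0,"rz":0,"grip":1},{"tx":-0.02,"ty":0,"tz":-0.014,"rx":0,"ry":0,"rz":0,"grip":1},{"tx":0,"ty":0,"tz":0,"rx":0,"ry":0,"rz":0,"grip":1}]'
```

```text
clock: 12.35
tcp_pos: [629.6, 37.0, 134.9]
tcp_rot: [-179.9, 1.2, -179.2]
force: [6.0, 0.0, -1.2]
gripper_width: -0.002
grasp_force: 0.0
clock: 12.75
tcp_pos: [593.8, 37.2, 109.2]
tcp_rot: [-179.9, 1.2, -179.2]
force: [8.7, 1.5, -0.6]
gripper_width: 0.002
grasp_force: 0.0
```

```bash
python3 -m creep '[{"tx":-0.015,"ty":0,"tz":0,"rx":0,"ry":0,"rz":0,"grip":1},{"tx":-0.008,"ty":0,"tz":0,"rx":0,"ry":0,"rz":0,"grip":1},{"tx":0,"ty":0,"tz":0,"rx":0,"ry":0,"rz":0,"grip":1}]'
python3 -m creep '[{"tx":-0.006,"ty":0,"tz":0,"rx":0,"ry":0,"rz":0,"grip":1},{"tx":0,"ty":0,"tz":0,"rx":0,"ry":0,"rz":0,"grip":1}]'
```

```text
clock: 13.05
tcp_pos: [581.6, 36.7, 110.8]
tcp_rot: [-179.9, 1.4, -179.2]
force: [6.3, -0.2, 3.4]
gripper_width: -0.0
grasp_force: 0.0
clock: 13.25
tcp_pos: [580.0, 36.5, 112.2]
tcp_rot: [-179.9, 1.6, -179.2]
force: [10.8, 0.6, 6.2]
gripper_width: 0.001
grasp_force: 0.0
```

```bash
python3 -m creep '[{"tx":0,"ty":0,"tz":0.01,"rx":0,"ry":0,"rz":0,"grip":1},{"tx":0,"ty":0,"tz":0,"rx":0,"ry":0,"rz":0,"grip":1}]'
python3 - <<'E'
from plant import env
import cv2,numpy as np
p,d=env.get_image('scene');cv2.imwrite('pics/s7.png',cv2.resize(p[160:310,200:350],None,fx=4,fy=4,interpolation=2)[...,::-1])
p,d=env.get_image('top');cv2.imwrite('pics/t7.png',cv2.resize(p[90:215,160:290],None,fx=4,fy=4)[...,::-1])
E
```

```text
clock: 13.45
tcp_pos: [579.5, 36.5, 117.2]
tcp_rot: [-179.9, 1.5, -179.2]
force: [10.2, -0.9, -2.1]
gripper_width: -0.001
grasp_force: 5.4
```

View pics/s7.png

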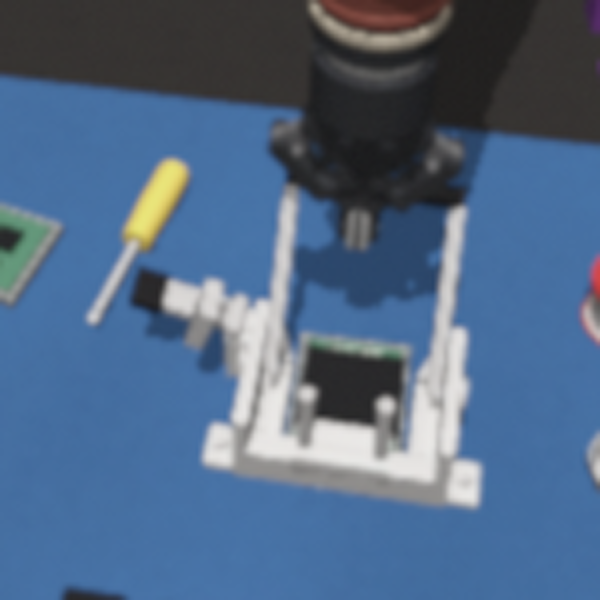

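The handle is forward over the mouth with the bar hooked (crop 370,190), the catch lies outward (150,290) and the pallet is under the lowered plate. Next I'll confirm the end stop.

```bash
python3 -m creep '[{"tx":-0.005,"ty":0,"tz":0.003,"rx":0,"ry":0,"rz":0,"grip":1},{"tx":0,"ty":0,"tz":0,"rx":0,"ry":0,"rz":0,"grip":1},{"tx":0,"ty":0,"tz":0,"rx":0,"ry":0,"rz":0,"grip":1}]'
python3 -m creep '[{"tx":-0.005,"ty":0,"tz":0,"rx":0,"ry":0,"rz":0,"grip":1},{"tx":0,"ty":0,"tz":0,"rx":0,"ry":0,"rz":0,"grip":1},{"tx":0,"ty":0,"tz":0,"rx":0,"ry":0,"rz":0,"grip":1}]'
```

```text
clock: 13.85
tcp_pos: [578.4, 36.4, 118.3]
tcp_rot: [-179.9, 1.7, -179.2]
force: [26.9, -0.3, -14.6]
gripper_width: 0.002
grasp_force: 13.6
clock: 14.15
tcp_pos: [578.2, 36.4, 118.5]
tcp_rot: [-179.9, 2.1, -179.2]
force: [45.9, 0.7, -24.7]
gripper_width: 0.001
grasp_force: 21.9
```

```bash
python3 -m creep '[{"tx":0.006,"ty":0,"tz":-0.001,"rx":0,"ry":0,"rz":0,"grip":1},{"tx":0,"ty":0,"tz":0,"rx":0,"ry":0,"rz":0,"grip":1},{"tx":0,"ty":0,"tz":0,"rx":0,"ry":0,"rz":0,"grip":1},{"tx":0,"ty":0,"tz":0,"rx":0,"ry":0,"rz":0,"grip":1},{"tx":0,"ty":0,"tz":0,"rx":0,"ry":0,"rz":0,"grip":1}]'
```

```text
clock: 14.65
tcp_pos: [578.5, 36.4, 118.2]
tcp_rot: [-179.9, 1.7, -179.2]
force: [22.3, -0.5, -7.6]
gripper_width: 0.003
grasp_force: 10.9
```

```bash
python3 -c "
from plant import env
print(env.finish_job())"
```

```text
the job is handed in; nothing more can be done
None
```

I slid the pallet home against the back stop, flipped the catch fully outward, then pulled the handle forward to its end stop, and handed in at about 15 s with the arm still holding it there; the result of the judging was not shown.

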